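# Seat the cooling cover of a mini computer crosswise

### The arm

A 7-joint arm with a two-finger parallel gripper is mounted at the origin on a cart in front of the work surface, level with it; the furniture and walls round the work are solid. World frame = base frame: x ahead of the robot, y to its left, z up, the work surface at z = 0. Lengths are in m, angles in rad, forces in N, time in s.
With the tool pointing down it reaches from about 0.35 to 0.9 m from the base axis. Payload 8.1 kg.
Tool frame: the origin (TCP) lies midway between the tips of the shut fingers; the grasp point (between the pads) lies 19 mm behind it; z points along the fingers, y is the line along which they close (so a half turn about z gives the same grasp; the last joint's range is limited). The gripper opens to 92 mm and grips with 3 to 60 N. Pads are 19 mm wide; open, the fingers measure 130 mm over their backs; the gripper's body (75 mm by 190 mm) begins 47 mm behind the grasp point.
Start: joints at [1.237, 0.434, 0.025, 1.573, -0.012, 1.134, -0.075], TCP at [0.143, -0.608, 0.227] pointing down, gripper open.
Joint ranges: [-2.62, 2.62], [-0.44, 2.09], [-1.27, 1.32], [0.08, 2.57], [-1.32, 4.46], [0.12, 2], [-2.74, 2.74]. Speed limits (rad/s): [2.22, 2.22, 3.01, 3.01, 3.14, 3.14, 3.14].

### API

Orientations are given as a unit quaternion [x, y, z, w].
In Python, from cell import bot, viewer gives the robot as it stands.
- The arm moves only by the tool play_rows, never from a script. Its argument "moves" is text: rows parted by semicolons, each of 5 numbers parted by spaces: the shift along the tool's x, y, z normalised to -1 to 1, where 1 is 30 mm, then the turn about the tool's z normalised to -1 to 1, where 1 is 10 degrees, then the closure, from -1 (fully open) to 1 (shut). A call has 1 to 20 rows; each row shifts and turns the commanded pose from where the row before left it, along the tool's axes as they then stand; what a row does not reach is not made up. A row lasts 1/8 s, in which the tool goes at most 62.5 mm and 10.7 degrees, less where a joint would pass 70% of its speed; a pose out of reach is approached as far as the arm can. A call with a number of a shift or a turn outside -1 to 1 is refused whole. A call with a gripper value outside its range is refused whole. The fingers move at their own pace and stop on an object; "squeeze" is the grip in N (left out, the last holds). Time passes only in rows, so rows that do not move let the fingers close. It gives the time, the measured TCP pose, the force, the opening and the grip force at its end, in the units of the state.
- bot.observe(): the state, without advancing time (a new reading comes with each control period).
- viewer.get_image(name): name is "scene" or "top"; returns a dict with "img" (480x640x3 uint8, blue, green, red), "K" (3x3 intrinsics, pixels), "dist_coeffs" ([k1, k2, p1, p2, k3] as OpenCV has them; the pictures are not rectified), "camera_from_world" (4x4, takes a point from world to camera coordinates). Camera axes: x right, y up, looking along -z (the intrinsics and any distortion apply to the point x, -y, -z); pixel columns grow to the right and rows downward; lengths in m; the calibration is good to about 2 mm. A picture is of the moment at which its call begins. There is no depth.
- bot.finish_job(): hands the job in; it is judged then, once.
The state is a dict: "t": time; "q": joint angles; "joint_vel": joint speeds; "joint_torque": joint torques, N m; "eef_pos": TCP position; "tool_rot": TCP orientation; "wrist_force": force on the tool from outside, world axes, zero at the start; "moment": the same for the moment, N m; "width": finger opening in m; "finger_force": force on a finger pad.
Only numpy, scipy, OpenCV 4.12 (cv2) and the standard library are available. Lean on these libraries where they do the work, as an engineer would, in place of code of your own. Each camera call takes 0.05 s, during which the arm holds its last target. There are 200 camera calls.

### The job

Pull the red transport shim out from under the cooling cover of the mini computer and lay it in the leather tray. Then tighten the four orange clamping levers clockwise, crosswise and in two rounds (a little over half a radian each in the first, so that the cover comes down without cocking, then each until it feels firmly snug, without overtightening), and let go. Leave the mouse, screwdriver and hex key where they are.

Things in the scene. Friction and masses are not known exactly. Their poses are not given: they have to be found in the camera images.
- case: Grey mini computer, 170 x 170 x 45 mm, standing fixed on the desk; origin: centre of its underside; z up; its front with the sockets faces its own -x. The upright axes of its four levers stand at x, y = +-50 mm in this frame; a is diagonally opposite c, b is opposite d.
- cover: Finned aluminium cooling cover on the case, 160 x 160 x 6 mm, a block of fins (52 x 52 mm, 17 mm above its underside) in the middle; origin: centre of its underside, z its normal. Light springs push it up against the nuts of the four levers: it starts about 5 mm above the case top and comes down by 1 mm per radian of the levers.
- shim: Loose red plastic transport shim, 40 g: a flat tongue (54 x 40 x 4 mm, along its +x) lying on the case top under the front edge of the cover, and in front of the case an upright tab (18 mm along x, 22 mm along y, 35 mm tall), to be held across its 22 mm; origin: centre of the tab's underside. It comes out along its own -x; 65 mm of travel free it. Free space below and beside the tab.
- tray: Tan leather tray, 115 x 128 x 17 mm, fixed; floor 3 mm high, inside 104 x 120 mm, walls 16 mm high; origin: centre of its underside.
- mouse: Bystander: black mouse, 108 x 65 x 38 mm, loose.
- screwdriver: Bystander: small screwdriver with a yellow handle, 176 mm long, loose.
- hex_key: Bystander: small grey hex key, 26 x 64 x 4 mm, loose.
- grip_a (a point): Centre of the top of lever a's upright round orange handle, 16 mm thick, 100 mm above the mat; the handle is free from 76 mm up. It stands on the end of an orange arm (10 mm wide, top 75 mm above the mat), 40 mm from the lever's axis; x points along the arm, away from the axis. Dark hub of 26 mm. The lever keeps its height as it turns; free space around the handle. Lever a is front left (towards -x, +y of the case frame).
- grip_b (a point): Centre of the top of lever b's upright round orange handle, 16 mm thick, 100 mm above the mat; the handle is free from 76 mm up. It stands on the end of an orange arm (10 mm wide, top 75 mm above the mat), 40 mm from the lever's axis; x points along the arm, away from the axis. Dark hub of 26 mm. The lever keeps its height as it turns; free space around the handle. Lever b is back left (+x, +y).
- grip_c (a point): Centre of the top of lever c's upright round orange handle, 16 mm thick, 100 mm above the mat; the handle is free from 76 mm up. It stands on the end of an orange arm (10 mm wide, top 75 mm above the mat), 40 mm from the lever's axis; x points along the arm, away from the axis. Dark hub of 26 mm. The lever keeps its height as it turns; free space around the handle. Lever c is back right (+x, -y).
- grip_d (a point): Centre of the top of lever d's upright round orange handle, 16 mm thick, 100 mm above the mat; the handle is free from 76 mm up. It stands on the end of an orange arm (10 mm wide, top 75 mm above the mat), 40 mm from the lever's axis; x points along the arm, away from the axis. Dark hub of 26 mm. The lever keeps its height as it turns; free space around the handle. Lever d is front right (-x, -y).
- lever_a (a joint): Angle of clamping lever a, rad; grows as it is tightened, clockwise from above; starts at 0 to 0.2; at 0 the arm points 0.9 rad counter-clockwise of straight outward along the case's diagonal; stays where it is left. Turning takes 0.28 N m of drag (7 N at the handle). It begins to bear somewhere from 0.75 to 1.6 rad (differs by lever, only felt). A first-round turn is about 0.6 rad.
- lever_b (a joint): Angle of clamping lever b, rad; grows as it is tightened, clockwise from above; starts at 0 to 0.2; at 0 the arm points 0.9 rad counter-clockwise of straight outward along the case's diagonal; stays where it is left. Turning takes 0.28 N m of drag (7 N at the handle). It begins to bear somewhere from 0.75 to 1.6 rad (differs by lever, only felt). A first-round turn is about 0.6 rad.
- lever_c (a joint): Angle of clamping lever c, rad; grows as it is tightened, clockwise from above; starts at 0 to 0.2; at 0 the arm points 0.9 rad counter-clockwise of straight outward along the case's diagonal; stays where it is left. Turning takes 0.28 N m of drag (7 N at the handle). It begins to bear somewhere from 0.75 to 1.6 rad (differs by lever, only felt). A first-round turn is about 0.6 rad.
- lever_d (a joint): Angle of clamping lever d, rad; grows as it is tightened, clockwise from above; starts at 0 to 0.2; at 0 the arm points 0.9 rad counter-clockwise of straight outward along the case's diagonal; stays where it is left. Turning takes 0.28 N m of drag (7 N at the handle). It begins to bear somewhere from 0.75 to 1.6 rad (differs by lever, only felt). A first-round turn is about 0.6 rad.
- stop_a: Stop hidden inside the case under lever a, fixed; origin on the lever's axis 20 mm above the mat. The lever bears on it through a spring: snug is 6 to 28 N on this stop (0.08 to 0.39 N m). Go by feel: from first bearing on, turning takes 1 N m per rad more than the drag. Best is 0.52 N m in all, a push of 13 N at the handle square to the arm (under 9 N is loose, over 17 N overtightened); at rest 2 to 5 N less is felt.
- stop_b: Stop hidden inside the case under lever b, fixed; origin on the lever's axis 20 mm above the mat. The lever bears on it through a spring: snug is 6 to 28 N on this stop (0.08 to 0.39 N m). Go by feel: from first bearing on, turning takes 1 N m per rad more than the drag. Best is 0.52 N m in all, a push of 13 N at the handle square to the arm (under 9 N is loose, over 17 N overtightened); at rest 2 to 5 N less is felt.
- stop_c: Stop hidden inside the case under lever c, fixed; origin on the lever's axis 20 mm above the mat. The lever bears on it through a spring: snug is 6 to 28 N on this stop (0.08 to 0.39 N m). Go by feel: from first bearing on, turning takes 1 N m per rad more than the drag. Best is 0.52 N m in all, a push of 13 N at the handle square to the arm (under 9 N is loose, over 17 N overtightened); at rest 2 to 5 N less is felt.
- stop_d: Stop hidden inside the case under lever d, fixed; origin on the lever's axis 20 mm above the mat. The lever bears on it through a spring: snug is 6 to 28 N on this stop (0.08 to 0.39 N m). Go by feel: from first bearing on, turning takes 1 N m per rad more than the drag. Best is 0.52 N m in all, a push of 13 N at the handle square to the arm (under 9 N is loose, over 17 N overtightened); at rest 2 to 5 N less is felt.
Not all that is in view belongs to the job. There is more than one size of the shim; the one meant has the size given above.

How it is judged:
On the way, in this order (a step that is already met when the one before it is completed fails the run):
1. the shim lies in the tray, let go (x of shim in the frame of tray between -0.052 and 0.052 m and y of shim in the frame of tray between -0.052 and 0.052 m and z of shim in the frame of tray below 0.03 m and linear speed of shim below 0.02 m/s and contact force between shim and the fingers below 0.1 N), for 0.2 s.
2. first round done: every lever is turned past 0.45 rad (value of joint each of lever_a, lever_b, lever_c, lever_d above 0.45 rad), for 0.1 s.
At the end, for the whole second after the job is handed in: Every lever is snug (it bears on its stop with 6 to 28 N), the cover is within 0.013 rad of level, the shim lies at rest in the tray (its origin within 52 mm of the tray's centre along each tray axis and under 30 mm above its underside), and the fingers touch nothing (all of step 1 and contact force between stop_a and anything else between 6 and 28 N and contact force between stop_b and anything else between 6 and 28 N and contact force between stop_c and anything else between 6 and 28 N and contact force between stop_d and anything else between 6 and 28 N and angle between cover's own z axis and vertical below 0.013 rad and contact force between the fingers and case below 0.1 N).
It fails at once if the cover is cocked by more than 0.016 rad (angle between cover's own z axis and vertical above 0.016 rad).
It fails at once if a lever is overtightened: it bears on its stop with more than 28 N (contact force between any of stop_a, stop_b, stop_c, stop_d and anything else above 28 N).
It fails at once if not crosswise: two neighbouring levers past 0.45 rad, or snug (over 6 N on their stops), while both others are below 0.45 rad, or loose (under 2 N) ((value of joint each of lever_a, lever_b above 0.45 rad and value of joint each of lever_c, lever_d below 0.45 rad) or (value of joint each of lever_b, lever_c above 0.45 rad and value of joint each of lever_a, lever_d below 0.45 rad) or (value of joint each of lever_c, lever_d above 0.45 rad and value of joint each of lever_a, lever_b below 0.45 rad) or (value of joint each of lever_a, lever_d above 0.45 rad and value of joint each of lever_b, lever_c below 0.45 rad) or (contact force between each of stop_a, stop_b and anything else above 6 N and contact force between each of stop_c, stop_d and anything else below 2 N) or (contact force between each of stop_b, stop_c and anything else above 6 N and contact force between each of stop_a, stop_d and anything else below 2 N) or (contact force between each of stop_c, stop_d and anything else above 6 N and contact force between each of stop_a, stop_b and anything else below 2 N) or (contact force between each of stop_a, stop_d and anything else above 6 N and contact force between each of stop_b, stop_c and anything else below 2 N)).
It fails at once if not a little at a time: a lever is turned past 1.1 rad or snug while another is still below 0.45 rad ((value of joint any of lever_a, lever_b, lever_c, lever_d above 1.1 rad or contact force between any of stop_a, stop_b, stop_c, stop_d and anything else above 6 N) and value of joint any of lever_a, lever_b, lever_c, lever_d below 0.45 rad).
It fails at once if the mouse, screwdriver or hex key is pushed more than 3 cm (distance of any of mouse, screwdriver, hex_key from where it was at the start of the episode above 0.03 m).
It also fails if it takes over 72 s, if anything falls off the work surface, if the arm or the gripper's body presses on something with over 40 N, if the wrist force passes 120 N, or if a joint passes its speed limit or range.

## Working session

There is one attempt and no reset: what is moved stays moved. The work goes in short steps, Python scripts to look and compute and a tool call to move; the robot and the scene stay as the last step left them, time stands still between calls to the robot, and variables do not carry over. Pictures are saved under pics/ and viewed, at most 10 in all, crops included, and the job is handed in when it is done.

Besides the shell and the picture viewer there is one more tool, called after ">>>" as name(argument=value, ...) on one line, values as JSON. play_rows: Moves the arm, as the interface text tells. Scaled input: -1 to 1 covers 30 mm each way for a shift and 10 degrees each way for a turn. Its arguments: {"type":"object","properties":{"moves":{"type":"string"},"squeeze":{"type":"number"}},"required":["moves"]}

```bash
ls; mkdir -p pics
python3 - <<'E'
from cell import bot, viewer
import cv2,pickle
for n in("scene","top"):
    d=viewer.get_image(n); cv2.imwrite(f"pics/{n}0.png",d["img"]); pickle.dump(d,open(f"{n}0.pkl","wb"))
    print(n,d["K"],d["dist_coeffs"],d["camera_from_world"])
s=bot.observe();print(s)
E
```

```text
pics
scene [[592.46671589   0.         327.19136274]
 [  0.         592.46671589 236.58842255]
 [  0.           0.           1.        ]] [-0.13140274  0.          0.          0.          0.        ] [[-0.91077046 -0.41228183 -0.02282236  0.52351972]
 [ 0.18547461 -0.45786141  0.86946081 -0.19210501]
 [-0.36891237  0.78764625  0.49347446 -1.00960375]
 [ 0.          0.          0.          1.        ]]
top [[485.97243442   0.         313.1598495 ]
 [  0.         485.97243442 237.4784998 ]
 [  0.           0.           1.        ]] [-0.09058219  0.          0.          0.          0.        ] [[ 0.01281106 -0.99978107 -0.0165438   0.02044426]
 [ 0.98454047  0.00972184  0.17488722 -0.60732883]
 [-0.1746881  -0.01852853  0.98444947 -1.11340776]
 [ 0.          0.          0.          1.        ]]
{'t': 0.1, 'q': array([ 1.23738668,  0.43516351,  0.02495941,  1.57395279, -0.01159971,
        1.1340104 , -0.07509117]), 'joint_vel': array([-0.00106294, -0.00309486,  0.00058289, -0.00390143, -0.00088617,
       -0.00051987, -0.00078704]), 'joint_torque': array([ 4.85225275e-03, -6.69124174e+01,  9.89116542e-01, -3.15144467e+01,
       -6.04035635e-02,  3.74374248e-02,  9.67531787e-05]), 'eef_pos': array([ 0.14283721, -0.60801146,  0.22603757]), 'tool_rot': array([ 9.93350718e-01,  1.15125443e-01, -1.39904645e-04, -6.80335183e-04]), 'wrist_force': array([0.26260777, 0.81097962, 0.40314344]), 'moment': array([ 0.01016741,  0.00432399, -0.07240334]), 'finger_force': 0.0, 'width': 0.09188551536459284}
```

View pics/top0.png

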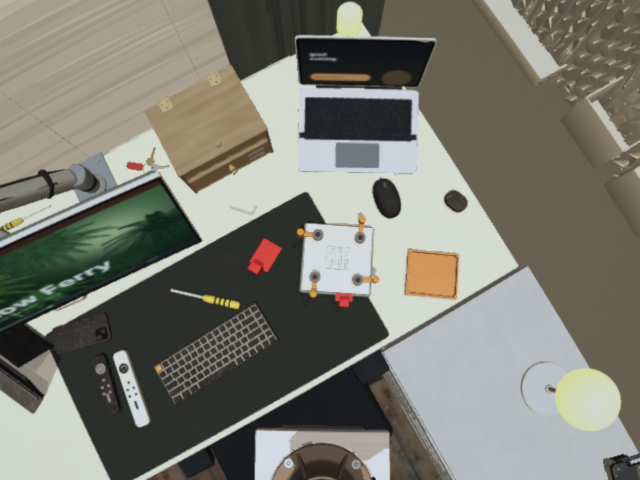

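View pics/scene0.png

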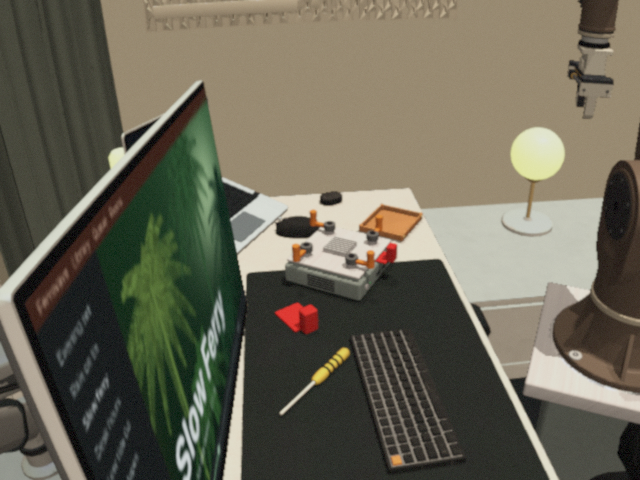

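```bash
cat > h.py <<'E'
import numpy as np,cv2,pickle
from scipy.spatial.transform import Rotation as R
def ray(d,uv):
    p=cv2.undistortPoints(np.array(uv,float).reshape(-1,1,2),d["K"],np.array(d["dist_coeffs"]))[:,0]
    T=np.array(d["camera_from_world"]);v=np.c_[p[:,0],-p[:,1],-np.ones(len(p))]@T[:3,:3]
    return -T[:3,:3].T@T[:3,3],v
def onz(d,uv,z):
    o,v=ray(d,uv);return o+v*((z-o[2])/v[:,2])[:,None]
def tri(d1,u1,d2,u2):
    (o1,v1),(o2,v2)=ray(d1,u1),ray(d2,u2);out=[]
    for a,b in zip(v1,v2):
        s=np.linalg.lstsq(np.c_[a,-b],o2-o1,rcond=None)[0];p,q=o1+a*s[0],o2+b*s[1]
        out.append(np.r_[(p+q)/2,np.linalg.norm(p-q)])
    return np.array(out)
def proj(d,P):
    T=np.array(d["camera_from_world"]);c=np.atleast_2d(P)@T[:3,:3].T+T[:3,3]
    return cv2.projectPoints(c*[1,-1,-1],np.zeros(3),np.zeros(3),d["K"],np.array(d["dist_coeffs"]))[0][:,0]
def blobs(img,lo,hi,box,amin=8):
    m=cv2.inRange(cv2.cvtColor(img,cv2.COLOR_BGR2HSV),lo,hi);k=np.zeros_like(m);x0,y0,x1,y1=box;k[y0:y1,x0:x1]=m[y0:y1,x0:x1]
    n,l,s,c=cv2.connectedComponentsWithStats(k)
    return [(s[i].tolist(),c[i].round(1).tolist()) for i in range(1,n) if s[i][4]>=amin],l
E
python3 - <<'E'
from h import *
t=pickle.load(open("top0.pkl","rb"));s=pickle.load(open("scene0.pkl","rb"))
a=cv2.resize(t["img"][205:315,285:395],(590,590),interpolation=cv2.INTER_CUBIC)  # x5.364
cv2.imwrite("pics/c1.png",a)
b=cv2.resize(s["img"][200:305,275:405],(780,598)[:2] if 0 else (780,600),interpolation=cv2.INTER_CUBIC) #x6
cv2.imwrite("pics/c2.png",b)
for n,d,box in(("top",t,(285,205,470,315)),("scene",s,(270,180,430,350))):
    for nm,lo,hi in(("orange",(8,150,120),(20,255,255)),("red",(0,180,100),(5,255,255)),):
        print(n,nm,blobs(d["img"],lo,hi,box)[0])
img=t["img"];m=cv2.inRange(cv2.cvtColor(img,cv2.COLOR_BGR2HSV),(5,100,100),(22,255,255));m[:, :398]=0;m[:,470:]=0;m[:240]=0;m[305:]=0
c=max(cv2.findContours(m,0,2)[0],key=cv2.contourArea);r=cv2.minAreaRect(c);bp=cv2.boxPoints(r);print("tray",r);w=onz(t,bp,.016);print(w,w.mean(0))
E
```

```text
top orange [([359, 217, 6, 15, 52], [361.2, 223.0]), ([297, 228, 15, 9, 74], [302.7, 232.7]), ([412, 251, 20, 4, 29], [421.9, 252.5]), ([433, 253, 8, 3, 11], [436.5, 254.0]), ([443, 254, 14, 5, 21], [450.6, 255.5]), ([455, 261, 2, 19, 22], [455.4, 270.4]), ([364, 277, 14, 5, 46], [371.8, 279.3]), ([452, 281, 4, 16, 20], [454.1, 289.3]), ([310, 283, 7, 15, 58], [313.0, 291.6]), ([417, 293, 8, 1, 8], [420.5, 293.0])]
top red [([339, 296, 11, 11, 61], [343.7, 299.8])]
scene orange [([360, 205, 61, 35, 893], [389.2, 221.6]), ([311, 211, 13, 16, 95], [314.5, 219.6]), ([293, 245, 13, 17, 136], [297.7, 252.2]), ([356, 251, 19, 17, 135], [367.6, 260.3])]
scene red [([377, 244, 19, 20, 212], [387.7, 254.5]), ([275, 302, 43, 32, 886], [299.1, 317.0])]
tray ((431.9918518066406, 273.5901794433594), (52.058048248291016, 45.177337646484375), 5.194429397583008)
[[ 0.47691463 -0.19486714  0.016     ]
 [ 0.5878104  -0.20695108  0.016     ]
 [ 0.57719571 -0.33574089  0.016     ]
 [ 0.46629902 -0.32169496  0.016     ]] [ 0.52705494 -0.26481352  0.016     ]
```

View pics/c1.png

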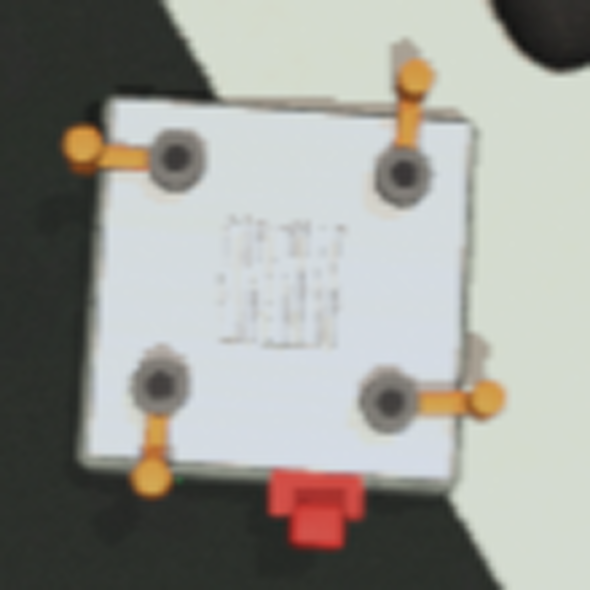

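View pics/c2.png

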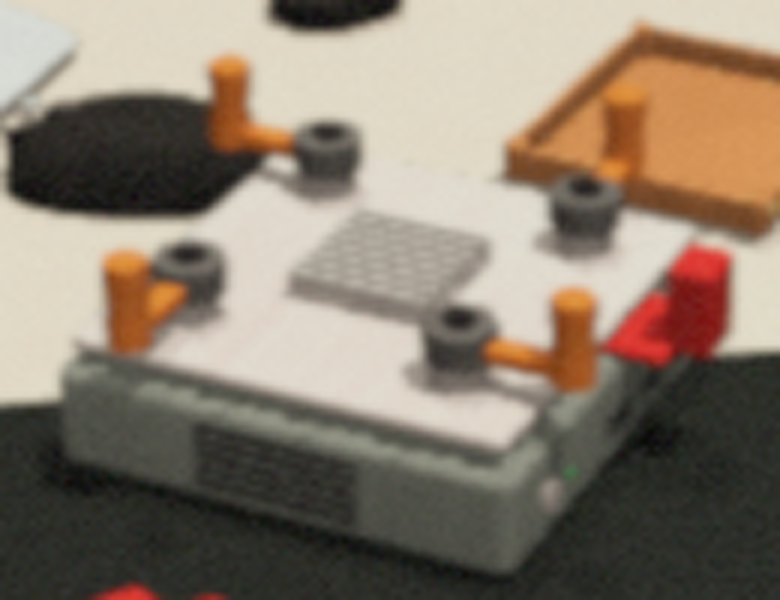

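Run:
```python
from h import *
t=pickle.load(open("top0.pkl","rb"));s=pickle.load(open("scene0.pkl","rb"))
f1=lambda p:np.array(p)/5.364+[285,205]-.4
f2=lambda p:np.array(p)/[6,5.714]+[275,200]-.4
H1=f1([(151,477),(83,144),(415,76),(487,398)]);H2=f2([(574,298),(125,260),(230,64),(625,95)])
B1=f1([(160,384),(176,158),(403,174),(389,401)]);B2=f2([(460,320),(190,255),(327,132),(586,186)])
print("handles",tri(t,H1,s,H2).round(4));b=tri(t,B1,s,B2);print("hubs",b.round(4))
T=tri(t,f1([(318,527)]),s,f2([(703,255)]));print("tab",T.round(4))
h=onz(t,H1,.102);c=onz(t,B1,b[:,2].mean())
print("h@.102",h.round(4));print("hub",c.round(4), "ctr",c.mean(0).round(4))
for A,B in((0,1),(3,2)):print("case yaw x",np.degrees(np.arctan2(*(c[B]-c[A])[[1,0]])),np.linalg.norm(c[B]-c[A]))
for A,B in((0,3),(1,2)):print("case yaw y",np.degrees(np.arctan2(*(c[A]-c[B])[[1,0]]))-90,np.linalg.norm(c[B]-c[A]))
v=(h-c)[:,:2];print("arm ang deg",np.degrees(np.arctan2(v[:,1],v[:,0])),np.linalg.norm(v,axis=1))
print("tab top",onz(t,f1([(318,527),(292,505),(345,505),(343,548),(290,547)]),T[0,2]).round(4))
# tongue front edge
print("tongue",onz(t,f1([(270,472),(268,511),(360,519)]),.051).round(4))
```

```text
handles [[ 0.4708  0.026   0.1013  0.0015]
 [ 0.613   0.0571  0.1013  0.0011]
 [ 0.6441 -0.0859  0.1016  0.0009]
 [ 0.5055 -0.1157  0.1011  0.0014]]
hubs [[ 5.114e-01  2.280e-02  8.170e-02  3.000e-04]
 [ 6.105e-01  1.700e-02  8.210e-02  6.000e-04]
 [ 6.047e-01 -8.190e-02  8.260e-02  1.300e-03]
 [ 5.051e-01 -7.560e-02  8.380e-02  7.000e-04]]
tab [[ 0.4517 -0.0451  0.0834  0.0021]]
h@.102 [[ 0.47    0.0257  0.102 ]
 [ 0.6123  0.0568  0.102 ]
 [ 0.6436 -0.086   0.102 ]
 [ 0.5048 -0.1158  0.102 ]]
hub [[ 0.5112  0.0227  0.0826]
 [ 0.6102  0.0169  0.0826]
 [ 0.6041 -0.0822  0.0826]
 [ 0.5049 -0.0758  0.0826]] ctr [ 0.5576 -0.0296  0.0826]
case yaw x -3.3333142546560968 0.09918917496833553
case yaw x -3.6552695752020847 0.09938801959142815
case yaw y -3.651969582971205 0.09873302143580646
case yaw y -3.536340818204863 0.09929059410344941
arm ang deg [175.82354964  86.92779104  -5.54543943 -90.13976475] [0.04127006 0.0399259  0.0397174  0.04000863]
tab top [[ 0.4507 -0.0454  0.0834]
 [ 0.4599 -0.0343  0.0834]
 [ 0.4601 -0.0569  0.0834]
 [ 0.4419 -0.0561  0.0834]
 [ 0.442  -0.0335  0.0834]]
tongue [[ 0.4759 -0.0257  0.051 ]
 [ 0.4588 -0.0249  0.051 ]
 [ 0.4557 -0.0653  0.051 ]]
```

Run:
```python
from h import *
t=pickle.load(open("top0.pkl","rb"));s=pickle.load(open("scene0.pkl","rb"))
L=tri(t,[(588,400)],s,[(537,153)]);print(L)
print(onz(t,[(588,368),(556,400),(588,432)],L[0,2]),onz(s,[(537,126),(537,180)],L[0,2]))
print(proj(t,[[.143,-.608,.226]]),proj(s,[[.143,-.608,.226]]))
def plan(p,yaw,tx,tyaw):
    d=np.array(tx)-p;c,n=np.cos(yaw),np.sin(yaw)
    return (c*d[0]+n*d[1])/.03,(n*d[0]-c*d[1])/.03,-d[2]/.03,-np.degrees(tyaw-yaw)/10
print(plan([.1428,-.608,.226],np.radians(13.22),[.451,-.0453,.15],np.radians(-3.5)))
```

```text
[[ 0.23809092 -0.58967921  0.10963847  0.00473353]]
[[ 0.30597148 -0.59389286  0.10963847]
 [ 0.23726462 -0.51571583  0.10963847]
 [ 0.16606563 -0.58743798  0.10963847]] [[ 0.26593834 -0.80819303  0.10963847]
 [ 0.21944879 -0.41162533  0.10963847]]
[[628.06931324 455.12144823]] [[583.32956726 112.56867626]]
(np.float64(14.290556321293131), np.float64(-15.910182973497543), np.float64(2.5333333333333337), np.float64(1.6720000000000002))
```

>>> play_rows(moves="0.5 -1 -0.5 0 -1; 0.7 -1 0 0 -0.1; 0.9 -1 0 0 -0.1; 0.9 -1 0 0 -0.1; 0.9 -1 0 0 -0.1; 0.9 -1 0 0 -0.1; 0.9 -1 0 0 -0.1; 0.9 -1 0 0 -0.1; 0.9 -1 0 0 -0.1; 0.9 -1 0 0 -0.1; 0.9 -1 0 0 -0.1; 0.9 -1 0 0 -0.1; 0.9 -1 0 0 -0.1; 0.9 -1 0 0 -0.1; 0.9 -1 0 0 -0.1; 1 -0.9 0 0 -0.1; 0.5 0 0.5 0.84 -0.1; 0 0 0 0.83 -0.1; 0 0 0 0 -0.1", squeeze=20)

```text
t: 2.48
eef_pos: [0.4541, -0.0452, 0.2263]
tool_rot: [1.0, -0.03, -0.001, 0.0]
wrist_force: [0.3, -0.4, 0.1]
width: 0.0502
finger_force: 0.0
```

>>> play_rows(moves="-0.23 0 1 0 -0.1; 0 0 1 0 -0.1; 0 0 1 0 -0.1; 0 0 1 0 -0.1; 0 0 1 0 -0.1; 0 0 0.68 0 -0.1; 0 0 0 0 -0.1; 0 0 0 0 1; 0 0 0 0 1; 0 0 0 0 1; 0 0 0 0 1; 0 0 0 0 1", squeeze=25)

```text
t: 3.98
eef_pos: [0.4478, -0.045, 0.0568]
tool_rot: [1.0, -0.03, 0.0, 0.0]
wrist_force: [-1.0, -0.4, 7.9]
width: 0.0217
finger_force: 25.0
```

>>> play_rows(moves="0 0 -0.02 0 1; -0.1 0 0 0 1; -0.3 0 0 0 1; -0.3 0 0 0 1")

```text
t: 4.47
eef_pos: [0.4258, -0.0435, 0.0569]
tool_rot: [1.0, -0.03, -0.0, 0.0]
wrist_force: [1.4, -0.9, 0.3]
width: 0.0219
finger_force: 25.0
```

>>> play_rows(moves="-0.35 0 0 0 1; -0.35 0 0 0 1; -0.35 0 0 0 1; -0.35 0 0 0 1; -0.35 0 0 0 1; 0 0 0 0 1; 0 0 -0.5 0 1; 0 0 -0.8 0 1; 0 0 -0.8 0 1; 0 0 -0.8 0 1; 0 0.4 -0.4 0 1; 0 0.8 0 0 1; 0.5 0.8 0 0 1; 0.7 0.8 0 0 1; 0.7 0.8 0 0 1; 0.7 0.8 0 0 1; 0.7 0.8 0 0 1; 0.7 0.8 0 0 1; 0.46 0.8 0 0 1; 0 0.25 0 0.2 1")

```text
t: 6.98
eef_pos: [0.4955, -0.2613, 0.1556]
tool_rot: [0.999, -0.049, 0.0, 0.0]
wrist_force: [-0.9, 0.1, 0.8]
width: 0.0221
finger_force: 25.0
```

Run:
```python
from cell import bot, viewer
import cv2,numpy as np
a=viewer.get_image("top")["img"];b=viewer.get_image("scene")["img"]
cv2.imwrite("pics/g1.png",np.hstack([cv2.resize(a[190:330,270:480],(420,280)),cv2.resize(b[150:310,260:450],(380,280)[:2])]))
```

```text
(no output)
```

View pics/g1.png

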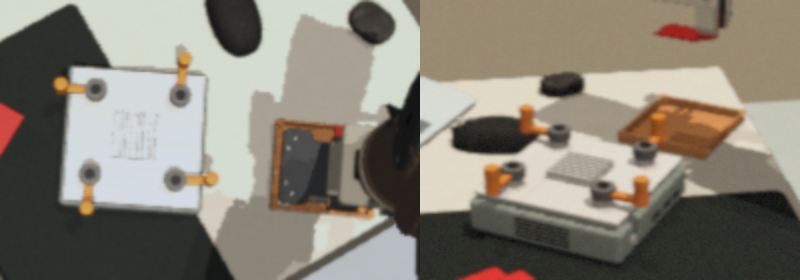

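>>> play_rows(moves="0 0 1 0 1; 0 0 1 0 1; 0 0 1 0 1; 0 0 1 0 1; 0 0 0.5 0 1; 0 0 0.12 0 1; 0 0 0.06 0 1")

```text
t: 7.95
eef_pos: [0.4954, -0.2596, 0.0163]
tool_rot: [0.999, -0.048, 0.001, 0.0]
wrist_force: [-0.1, -0.6, 0.4]
width: 0.0218
finger_force: 25.0
```

>>> play_rows(moves="0 0 0.06 0 1; 0 0 0.06 0 1; 0 0 0 0 1")

```text
t: 8.32
eef_pos: [0.4956, -0.2599, 0.0144]
tool_rot: [0.999, -0.048, 0.001, 0.001]
wrist_force: [-7.5, 2.1, 23.5]
width: 0.022
finger_force: 25.0
```

>>> play_rows(moves="0 0 -0.05 0 1; 0 0 0 0 0.2; 0 0 0 0 -0.1; 0 0 0 0 -0.1; 0 0 -0.5 0 -0.1; 0 0 -1 0 -0.1; 0 0 -1 0 -0.1; 0 0 -1 0 -0.1; 0 0 -1 0 -0.1; 0 -1 0 0 -0.1; 0 -1 0 0 -0.1; 0 -1 0 0 -0.1")

```text
t: 9.82
eef_pos: [0.5036, -0.1692, 0.1496]
tool_rot: [0.999, -0.048, 0.001, 0.0]
wrist_force: [0.4, 1.3, 0.7]
width: 0.0508
finger_force: 0.0
```

Run:
```python
from cell import bot, viewer
import cv2,numpy as np
b=viewer.get_image("scene")["img"];a=viewer.get_image("top")["img"]
cv2.imwrite("pics/g2.png",np.hstack([cv2.resize(a[220:320,380:480],(400,400)),cv2.resize(b[180:260,340:440],(400,400))]))
```

```text
(no output)
```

View pics/g2.png

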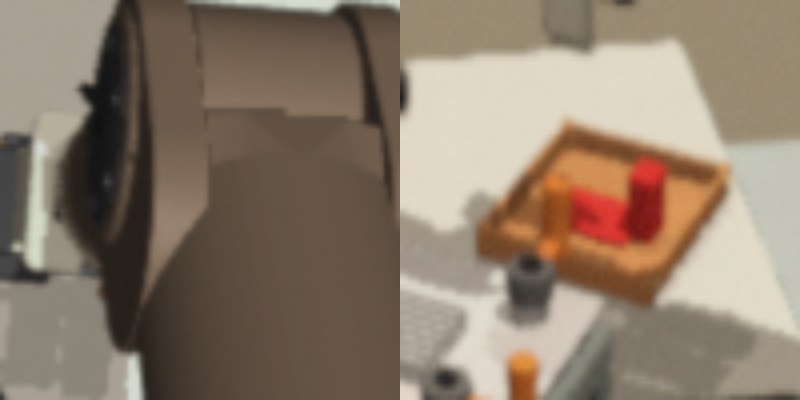

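>>> play_rows(moves="0 0 0 -1 -0.1; 0 0 0 -1 -0.1; 0 0 0 -1 -0.1; 0 0 0 -1 -0.1; 0 0 0 -1 -0.1; 0 0 0 -1 -0.1; 0 0 0 -1 -0.1; 0 0 0 -1 -0.1; 0 0 0 -1 -0.1; 0 0 0 -0.54 -0.1; 0.9 0 0 0 -0.1; 0.87 0.03 0 0 -0.1; 0 0 0 0 -0.1")

```text
t: 11.55
eef_pos: [0.5047, -0.1155, 0.1493]
tool_rot: [0.707, 0.708, 0.0, 0.0]
wrist_force: [-0.1, -0.8, -0.8]
width: 0.0505
finger_force: 0.0
```

```bash
cat > st.py <<'E'
from cell import bot
from h import *
AX=dict(a=(.5108,.0234),b=(.6106,.0172),c=(.6044,-.0826),d=(.5046,-.0764));Z={k:v for k,v in zip("abcd",np.radians([183.02,93.02,3.02,-86.98]))}
o=bot.observe();p=o["eef_pos"];M=R.from_quat(o["tool_rot"]).as_matrix();yaw=np.arctan2(M[1,0],M[0,0])
def lev(k):
    r=p[:2]-AX[k];f=o["wrist_force"];phi=np.arctan2(r[1],r[0]);th=(Z[k]-phi+np.pi)%(2*np.pi)-np.pi
    e=r/np.hypot(*r);ft=-(f[0]*e[1]*-1*-1 if 0 else (e[0]*f[1]-e[1]*f[0]))
    tq=np.hypot(*r)*ft-o["moment"][2]
    print(k,"th %.3f r %.4f yaw-phi %.1f | Ft(resist) %.1f Fr %.1f Mz %.3f tq %.3f"%(th,np.hypot(*r),np.degrees((yaw-phi+np.pi/2)%np.pi-np.pi/2),-ft,f[:2]@e,o["moment"][2],tq))
def to(x,y,z,ydeg):
    d=np.array([x,y,z])-p;print("rel tool units",(M.T@d/.03).round(2),"turn",round(np.degrees((yaw-np.radians(ydeg)+np.pi)%(2*np.pi)-np.pi)/10,2))
print("t",o["t"],p.round(4),"yaw",np.degrees(yaw).round(2),"q7",o["q"][6].round(2),"F",o["wrist_force"].round(1),"M",o["moment"].round(3),"w",round(o["width"],4))
E
python3 -c "
from st import *
to(.5046,-.1163,.08,89.9)"
```

```text
t 11.55 [ 0.5047 -0.1155  0.1493] yaw 90.07 q7 -0.23 F [-0.1 -0.8 -0.8] M [-0.031 -0.163  0.011] w 0.0505
rel tool units [-0.02 -0.    2.31] turn 0.02
```

>>> play_rows(moves="0 0 0.8 0 -0.1; 0 0 0.8 0 -0.1; 0 0 0.7 0 -0.1; 0 0 0 0 1; 0 0 0 0 1; 0 0 0 0 1; 0 0 0 0 1; 0.004 -0.105 0 0.45 1; 0.004 -0.105 0 0.45 1; 0.004 -0.105 0 0.45 1; 0.004 -0.105 0 0.45 1", squeeze=30)

```text
t: 12.92
eef_pos: [0.4938, -0.1155, 0.0802]
tool_rot: [0.81, 0.586, 0.001, 0.001]
wrist_force: [3.7, -1.5, -1.8]
width: 0.0152
finger_force: 30.0
```

```bash
python3 -c "
from st import *
lev('d')"
```

```text
t 12.925 [ 0.4938 -0.1155  0.0802] yaw 71.76 q7 -0.57 F [ 3.7 -1.5 -1.8] M [-0.472 -1.019  0.118] w 0.0152
d th 0.323 r 0.0406 yaw-phi -2.8 | Ft(resist) 4.0 Fr 0.5 Mz 0.118 tq -0.281
```

>>> play_rows(moves="0.004 -0.105 0 0.45 1; 0.004 -0.105 0 0.45 1; 0.004 -0.105 0 0.45 1; 0.004 -0.105 0 0.45 1; 0 0 0 0 1")

```text
t: 13.55
eef_pos: [0.4821, -0.1099, 0.0802]
tool_rot: [0.891, 0.453, 0.001, 0.001]
wrist_force: [3.4, -3.0, 3.0]
width: 0.0152
finger_force: 30.0
```

```bash
python3 -c "
from st import *
lev('d')"
```

```text
t 13.55 [ 0.4821 -0.1099  0.0802] yaw 53.93 q7 -0.84 F [ 3.4 -3.   3. ] M [-0.773 -0.758 -0.041] w 0.0152
d th 0.645 r 0.0404 yaw-phi -2.1 | Ft(resist) 4.5 Fr 0.6 Mz -0.041 tq -0.139
```

>>> play_rows(moves="0 0 0 0 -0.1; 0 0 0 0 -0.1; 0 0 -0.7 0 -0.1; 0 0 -0.8 0 -0.1; 0 0 -0.8 -0.8 -0.1; 0 0 0 -1 -0.1; 0 0 0 -1 -0.1; 0 0 0 -0.5 -0.1; 0.8 0.6 0 0 -0.1; 1 0.7 0 0 -0.1; 1 0.7 0 0 -0.1; 1 0.7 0 0 -0.1; 1 0.7 0 0 -0.1; 1 0.7 0 0 -0.1; 0 0 0 0 -0.1")

```text
t: 15.42
eef_pos: [0.6133, 0.0614, 0.148]
tool_rot: [0.724, 0.689, 0.001, -0.001]
wrist_force: [-0.1, -0.9, 0.6]
width: 0.0506
finger_force: 0.0
```

```bash
python3 -c "
from st import *
to(.6127,.0571,.08,86.9)"
```

```text
t 15.425 [0.6133 0.0614 0.148 ] yaw 87.18 q7 -0.58 F [-0.1 -0.9  0.6] M [-0.03  -0.043 -0.011] w 0.0506
rel tool units [-0.15 -0.01  2.27] turn 0.03
```

>>> play_rows(moves="-0.15 0 0.8 0.03 -0.1; 0 0 0.8 0 -0.1; 0 0 0.66 0 -0.1; 0 0 0 0 1; 0 0 0 0 1; 0 0 0 0 1; 0 0 0 0 1; -0.004 0.1 0 0.43 1; -0.004 0.1 0 0.43 1; -0.004 0.1 0 0.43 1; -0.004 0.1 0 0.43 1; -0.004 0.1 0 0.43 1; -0.004 0.1 0 0.43 1; -0.004 0.1 0 0.43 1; -0.004 0.1 0 0.43 1; 0 0 0 0 1")

```text
t: 17.42
eef_pos: [0.6339, 0.0456, 0.0813]
tool_rot: [0.898, 0.44, -0.001, -0.0]
wrist_force: [-5.5, 0.4, 6.6]
width: 0.0149
finger_force: 30.0
```

```bash
python3 -c "
from st import *
lev('b')"
```

```text
t 17.425 [0.6339 0.0456 0.0813] yaw 52.19 q7 -1.11 F [-5.5  0.4  6.6] M [ 0.108  1.155 -0.073] w 0.0149
b th 0.740 r 0.0368 yaw-phi 1.6 | Ft(resist) 4.5 Fr -3.2 Mz -0.073 tq -0.093
```

>>> play_rows(moves="0 0 0 0 -0.1; 0 0 0 0 -0.1; 0 0 -0.7 0 -0.1; 0 0 -0.8 0 -0.1; 0 0 -0.8 -0.8 -0.1; 0 0 0 -1 -0.1; 0 0 0 -1 -0.1; 0 0 0 -1 -0.1; 0 0 0 -1 -0.1; 0 0 0 -1 -0.1; 0 0 0 -1 -0.1; 0 0 0 -1 -0.1; 0 0 0 -1 -0.1; 0 0 0 -1 -0.1; 0 0 0 -1 -0.1; 0 0 0 -1 -0.1; 0 0 0 -0.6 -0.1")

```text
t: 19.55
eef_pos: [0.6352, 0.0446, 0.1495]
tool_rot: [0.031, 1.0, 0.0, 0.0]
wrist_force: [0.1, 0.8, -0.3]
width: 0.0506
finger_force: 0.0
```

>>> play_rows(moves="0.9 -0.17 0 0 -0.1; 0.9 -0.17 0 0 -0.1; 0.9 -0.17 0 0 -0.1; 0.9 -0.17 0 0 -0.1; 0.9 -0.17 0 0 -0.1; 0.87 -0.17 0 0 -0.1; 0 0 0 0 -0.1")

```text
t: 20.42
eef_pos: [0.4708, 0.0243, 0.1497]
tool_rot: [0.033, 0.999, -0.001, -0.0]
wrist_force: [0.6, -0.8, -0.6]
width: 0.0507
finger_force: 0.0
```

```bash
python3 -c "
from st import *
to(.4709,.0263,.08,175.8)"
```

```text
t 20.425 [0.4708 0.0243 0.1497] yaw 176.22 q7 0.77 F [ 0.6 -0.8 -0.6] M [ 0.077 -0.168  0.011] w 0.0507
rel tool units [0.   0.07 2.32] turn 0.04
```

>>> play_rows(moves="0 0.07 0.8 0.04 -0.1; 0 0 0.8 0 -0.1; 0 0 0.7 0 -0.1; 0 0 0 0 1; 0 0 0 0 1; 0 0 0 0 1; 0 0 0 0 1; -0.003 0.098 0 0.42 1; -0.003 0.098 0 0.42 1; -0.003 0.098 0 0.42 1; -0.003 0.098 0 0.42 1; -0.003 0.098 0 0.42 1; -0.003 0.098 0 0.42 1; -0.003 0.098 0 0.42 1; -0.003 0.098 0 0.42 1; 0 0 0 0 1")

```text
t: 22.42
eef_pos: [0.481, 0.0471, 0.0812]
tool_rot: [0.325, 0.946, -0.001, 0.001]
wrist_force: [0.3, -6.8, 4.7]
width: 0.0147
finger_force: 30.0
```

```bash
python3 -c "
from st import *
lev('a')"
```

```text
t 22.425 [0.481  0.0471 0.0812] yaw 142.07 q7 0.13 F [ 0.3 -6.8  4.7] M [-1.366 -0.249 -0.021] w 0.0147
a th 0.726 r 0.0381 yaw-phi 0.6 | Ft(resist) 5.1 Fr -4.5 Mz -0.021 tq -0.173
```

>>> play_rows(moves="0 0 0 0 -0.1; 0 0 0 0 -0.1; 0 0 -0.7 0 -0.1; 0 0 -0.8 0 -0.1; 0 0 -0.8 -0.8 -0.1; 0 0 0 -1 -0.1; 0 0 0 -1 -0.1; 0 0 0 -0.45 -0.1; -0.8 -0.6 0 0 -0.1; -1 -0.66 0 0 -0.1; -1 -0.66 0 0 -0.1; -1 -0.66 0 0 -0.1; -1 -0.66 0 0 -0.1; -1 -0.66 0 0 -0.1; 0 0 0 0 -0.1")

```text
t: 24.3
eef_pos: [0.6444, -0.0858, 0.1488]
tool_rot: [0.048, 0.999, 0.0, 0.0]
wrist_force: [0.6, -0.4, -0.6]
width: 0.0504
finger_force: 0.0
```

```bash
python3 -c "
from st import *
to(.6440,-.0863,.081,174.5)"
```

```text
t 24.3 [ 0.6444 -0.0858  0.1488] yaw 174.51 q7 1.0 F [ 0.6 -0.4 -0.6] M [ 0.037 -0.128  0.02 ] w 0.0504
rel tool units [ 0.01 -0.02  2.26] turn 0.0
```

>>> play_rows(moves="0 -0.02 0.8 0 -0.1; 0 0 0.8 0 -0.1; 0 0 0.66 0 -0.1; 0 0 0 0 1; 0 0 0 0 1; 0 0 0 0 1; 0 0 0 0 1; 0.003 -0.089 0 0.38 1; 0.003 -0.089 0 0.38 1; 0.003 -0.089 0 0.38 1; 0.003 -0.089 0 0.38 1; 0.003 -0.089 0 0.38 1; 0.003 -0.089 0 0.38 1; 0.003 -0.089 0 0.38 1; 0.003 -0.089 0 0.38 1; 0 0 0 0 1; 0 0 0 0 1")

```text
t: 26.42
eef_pos: [0.637, -0.1044, 0.0827]
tool_rot: [0.306, 0.952, 0.0, 0.002]
wrist_force: [5.9, -1.8, -0.3]
width: 0.0151
finger_force: 30.0
```

```bash
python3 -c "
from st import *
lev('c')"
```

```text
t 26.425 [ 0.637  -0.1044  0.0827] yaw 144.39 q7 0.51 F [ 5.9 -1.8 -0.3] M [-0.328 -1.191  0.084] w 0.0151
c th 0.642 r 0.0392 yaw-phi -1.8 | Ft(resist) 1.7 Fr 5.9 Mz 0.084 tq -0.152
```

>>> play_rows(moves="0.001 -0.058 0 0.25 1; 0.001 -0.058 0 0.25 1; 0.001 -0.058 0 0.25 1; 0.001 -0.058 0 0.25 1; 0.001 -0.058 0 0.25 1; 0.001 -0.058 0 0.25 1")

```text
t: 27.18
eef_pos: [0.6303, -0.1119, 0.0828]
tool_rot: [0.428, 0.904, 0.001, 0.002]
wrist_force: [4.9, -0.9, -0.8]
width: 0.0149
finger_force: 30.0
```

```bash
python3 -c "
from st import *
lev('c')"
```

```text
t 27.175 [ 0.6303 -0.1119  0.0828] yaw 129.32 q7 0.29 F [ 4.9 -0.9 -0.8] M [-0.332 -1.617  0.114] w 0.0149
c th 0.899 r 0.0391 yaw-phi -2.2 | Ft(resist) 3.1 Fr 3.9 Mz 0.114 tq -0.234
```

>>> play_rows(moves="0.001 -0.058 0 0.25 1; 0.001 -0.058 0 0.25 1; 0.001 -0.058 0 0.25 1; 0.001 -0.058 0 0.25 1; 0.001 -0.058 0 0.25 1")

```text
t: 27.8
eef_pos: [0.6232, -0.1168, 0.0828]
tool_rot: [0.524, 0.852, 0.001, 0.002]
wrist_force: [7.1, -1.3, -2.4]
width: 0.0152
finger_force: 30.0
```

```bash
python3 -c "
from st import *
lev('c')"
```

```text
t 27.8 [ 0.6232 -0.1168  0.0828] yaw 116.81 q7 0.11 F [ 7.1 -1.3 -2.4] M [-0.419 -1.702  0.035] w 0.0152
c th 1.120 r 0.0391 yaw-phi -2.0 | Ft(resist) 5.6 Fr 4.6 Mz 0.035 tq -0.255
```

>>> play_rows(moves="0.001 -0.058 0 0.25 1; 0.001 -0.058 0 0.25 1; 0.001 -0.058 0 0.25 1; 0.001 -0.058 0 0.25 1")

```text
t: 28.3
eef_pos: [0.6172, -0.1194, 0.0828]
tool_rot: [0.596, 0.803, 0.001, 0.002]
wrist_force: [10.0, -1.7, -3.5]
width: 0.0151
finger_force: 30.0
```

```bash
python3 -c "
from st import *
lev('c')"
```

```text
t 28.3 [ 0.6172 -0.1194  0.0828] yaw 106.82 q7 -0.04 F [10.  -1.7 -3.5] M [-0.46  -2.077  0.159] w 0.0151
c th 1.290 r 0.0390 yaw-phi -2.3 | Ft(resist) 8.9 Fr 4.9 Mz 0.159 tq -0.505
```

>>> play_rows(moves="0 0 0 0 1")

```text
t: 28.42
eef_pos: [0.617, -0.1195, 0.0828]
tool_rot: [0.596, 0.803, 0.001, 0.002]
wrist_force: [8.3, -2.0, -2.3]
width: 0.0148
finger_force: 30.0
```

```bash
python3 -c "
from st import *
lev('c')"
```

```text
t 28.425 [ 0.617  -0.1195  0.0828] yaw 106.85 q7 -0.04 F [ 8.3 -2.  -2.3] M [-0.504 -1.811  0.074] w 0.0148
c th 1.294 r 0.0390 yaw-phi -2.0 | Ft(resist) 7.2 Fr 4.6 Mz 0.074 tq -0.356
```

>>> play_rows(moves="0 0 0 0 -0.1; 0 0 0 0 -0.1; 0 0 -0.7 0 -0.1; 0 0 -0.8 0 -0.1; 0 0 -0.8 -0.8 -0.1; 0 0 0 -1 -0.1; 0 0 0 -1 -0.1; 0 0 0 -0.7 -0.1; 0.7 0.15 0 0 -0.1; 0.9 0.2 0 0 -0.1; 0.9 0.2 0 0 -0.1; 0.9 0.2 0 0 -0.1; 0.9 0.2 0 0 -0.1; 0.9 0.2 0 0 -0.1; 0.9 0.2 0 0 -0.1; 0.9 0.2 0 0 -0.1; 0 0 0 0 -0.1")

```text
t: 30.55
eef_pos: [0.4775, 0.0491, 0.1523]
tool_rot: [0.325, 0.946, -0.0, 0.001]
wrist_force: [-0.3, -0.2, -0.0]
width: 0.0505
finger_force: 0.0
```

```bash
python3 -c "
from st import *
to(.4797,.0480,.081,142)"
```

```text
t 30.55 [0.4775 0.0491 0.1523] yaw 142.04 q7 0.23 F [-0.3 -0.2 -0. ] M [ 0.003 -0.186  0.024] w 0.0505
rel tool units [-0.08  0.02  2.38] turn 0.0
```

>>> play_rows(moves="-0.08 0.02 0.8 0 -0.1; 0 0 0.8 0 -0.1; 0 0 0.75 0 -0.1; 0 0 0 0 1; 0 0 0 0 1; 0 0 0 0 1; 0 0 0 0 1; -0.001 0.058 0 0.25 1; -0.001 0.058 0 0.25 1; -0.001 0.058 0 0.25 1; -0.001 0.058 0 0.25 1; -0.001 0.058 0 0.25 1; -0.001 0.058 0 0.25 1")

```text
t: 32.17
eef_pos: [0.488, 0.0531, 0.0809]
tool_rot: [0.448, 0.894, -0.001, 0.0]
wrist_force: [-2.9, -2.7, 7.7]
width: 0.0149
finger_force: 30.0
```

```bash
python3 -c "
from st import *
lev('a')"
```

```text
t 32.175 [0.488  0.0531 0.0809] yaw 126.74 q7 -0.1 F [-2.9 -2.7  7.7] M [-0.491  0.413  0.169] w 0.0149
a th 0.968 r 0.0375 yaw-phi -0.8 | Ft(resist) 3.9 Fr -0.4 Mz 0.169 tq -0.316
```

>>> play_rows(moves="-0.001 0.058 -0.02 0.25 1; -0.001 0.058 0 0.25 1; -0.001 0.058 0 0.25 1; -0.001 0.058 0 0.25 1")

```text
t: 32.67
eef_pos: [0.4939, 0.0569, 0.081]
tool_rot: [0.525, 0.851, -0.0, 0.0]
wrist_force: [-3.3, -4.6, 3.8]
width: 0.0153
finger_force: 30.0
```

```bash
python3 -c "
from st import *
lev('a')"
```

```text
t 32.675 [0.4939 0.0569 0.081 ] yaw 116.65 q7 -0.25 F [-3.3 -4.6  3.8] M [-0.973  0.53   0.102] w 0.0153
a th 1.156 r 0.0375 yaw-phi -0.2 | Ft(resist) 5.1 Fr -2.6 Mz 0.102 tq -0.292
```

Still only drag; go on.

>>> play_rows(moves="-0.001 0.058 0 0.25 1; -0.001 0.058 0 0.25 1; -0.001 0.058 0 0.25 1; -0.001 0.058 0 0.25 1")

```text
t: 33.17
eef_pos: [0.5001, 0.0594, 0.0809]
tool_rot: [0.597, 0.802, -0.001, 0.0]
wrist_force: [-4.4, -5.6, 5.6]
width: 0.0153
finger_force: 30.0
```

```bash
python3 -c "
from st import *
lev('a')"
```

```text
t 33.175 [0.5001 0.0594 0.0809] yaw 106.64 q7 -0.4 F [-4.4 -5.6  5.6] M [-1.124  0.706  0.095] w 0.0153
a th 1.335 r 0.0375 yaw-phi 0.1 | Ft(resist) 5.8 Fr -4.1 Mz 0.095 tq -0.312
```

>>> play_rows(moves="-0.001 0.058 0 0.25 1; -0.001 0.058 0 0.25 1; -0.001 0.058 0 0.25 1; -0.001 0.058 0 0.25 1")

```text
t: 33.67
eef_pos: [0.5065, 0.0608, 0.0809]
tool_rot: [0.665, 0.747, -0.001, -0.0]
wrist_force: [-4.9, -5.9, 8.1]
width: 0.015
finger_force: 30.0
```

```bash
python3 -c "
from st import *
lev('a')"
```

```text
t 33.675 [0.5065 0.0608 0.0809] yaw 96.65 q7 -0.54 F [-4.9 -5.9  8.1] M [-1.15   1.122  0.201] w 0.015
a th 1.508 r 0.0376 yaw-phi 0.0 | Ft(resist) 5.5 Fr -5.3 Mz 0.201 tq -0.409
```

>>> play_rows(moves="-0.001 0.058 0 0.25 1; -0.001 0.058 0 0.25 1")

```text
t: 33.92
eef_pos: [0.5096, 0.061, 0.0809]
tool_rot: [0.697, 0.717, -0.001, -0.0]
wrist_force: [-7.5, -5.5, 8.8]
width: 0.0154
finger_force: 30.0
```

```bash
python3 -c "
from st import *
lev('a')"
```

```text
t 33.925 [0.5096 0.061  0.0809] yaw 91.66 q7 -0.61 F [-7.5 -5.5  8.8] M [-1.151  1.378  0.244] w 0.0154
a th 1.593 r 0.0376 yaw-phi -0.1 | Ft(resist) 7.7 Fr -5.3 Mz 0.244 tq -0.533
```

>>> play_rows(moves="0 0 0 0 -0.1; 0 0 0 0 -0.1; 0 0 -0.7 0 -0.1; 0 0 -0.8 0 -0.1; 0 0 -0.8 0.9 -0.1; 0 0 0 1 -0.1; 0 0 0 1 -0.1; 0 0 0 1 -0.1; 0 0 0 0.17 -0.1; 0.48 0.74 0 0 -0.1; 0.6 0.93 0 0 -0.1; 0.6 0.93 0 0 -0.1; 0.6 0.94 0 0 -0.1; 0 0 0 0 -0.1")

```text
t: 35.67
eef_pos: [0.6382, 0.0479, 0.1493]
tool_rot: [0.902, 0.432, 0.001, -0.0]
wrist_force: [0.2, -0.4, 0.0]
width: 0.0504
finger_force: 0.0
```

```bash
python3 -c "
from st import *
to(.6354,.0473,.081,51)"
```

```text
t 35.675 [0.6382 0.0479 0.1493] yaw 51.21 q7 -1.09 F [ 0.2 -0.4  0. ] M [ 0.004 -0.024  0.036] w 0.0504
rel tool units [-0.08 -0.06  2.27] turn 0.02
```

>>> play_rows(moves="-0.08 -0.06 0.8 0 -0.1; 0 0 0.8 0 -0.1; 0 0 0.64 0 -0.1; 0 0 0 0 1; 0 0 0 0 1; 0 0 0 0 1; 0 0 0 0 1; -0.001 0.058 0 0.25 1; -0.001 0.058 0 0.25 1; -0.001 0.058 0 0.25 1; -0.001 0.058 0 0.25 1; -0.001 0.058 0 0.25 1; -0.001 0.058 0 0.25 1")

```text
t: 37.3
eef_pos: [0.6409, 0.041, 0.0835]
tool_rot: [0.951, 0.309, 0.001, -0.0]
wrist_force: [-0.4, 1.6, 5.2]
width: 0.0147
finger_force: 30.0
```

```bash
python3 -c "
from st import *
lev('b')"
```

```text
t 37.3 [0.6409 0.041  0.0835] yaw 35.98 q7 -1.34 F [-0.4  1.6  5.2] M [0.405 0.235 0.185] w 0.0147
b th 0.959 r 0.0385 yaw-phi -2.1 | Ft(resist) 1.5 Fr 0.7 Mz 0.185 tq -0.243
```

>>> play_rows(moves="-0.001 0.058 0 0.25 1; -0.001 0.058 0 0.25 1; -0.001 0.058 0 0.25 1; -0.001 0.058 0 0.25 1")

```text
t: 37.8
eef_pos: [0.6446, 0.0355, 0.0834]
tool_rot: [0.974, 0.225, 0.001, -0.001]
wrist_force: [-1.1, 3.7, 5.5]
width: 0.015
finger_force: 30.0
```

```bash
python3 -c "
from st import *
lev('b')"
```

```text
t 37.8 [0.6446 0.0355 0.0834] yaw 26.01 q7 -1.47 F [-1.1  3.7  5.5] M [0.693 0.207 0.237] w 0.015
b th 1.129 r 0.0386 yaw-phi -2.3 | Ft(resist) 3.7 Fr 0.8 Mz 0.237 tq -0.381
```

>>> play_rows(moves="-0.001 0.058 0 0.25 1; -0.001 0.058 0 0.25 1")

```text
t: 38.05
eef_pos: [0.646, 0.0327, 0.0835]
tool_rot: [0.983, 0.182, 0.001, -0.001]
wrist_force: [-0.4, 4.7, 4.9]
width: 0.015
finger_force: 30.0
```

```bash
python3 -c "
from st import *
lev('b')"
```

```text
t 38.05 [0.646  0.0327 0.0835] yaw 21.03 q7 -1.54 F [-0.4  4.7  4.9] M [0.926 0.215 0.255] w 0.015
b th 1.211 r 0.0387 yaw-phi -2.6 | Ft(resist) 4.5 Fr 1.5 Mz 0.255 tq -0.428
```

One more row and a bit to reach about 0.5.

>>> play_rows(moves="-0.001 0.058 0 0.25 1; -0.001 0.035 0 0.15 1")

```text
t: 38.3
eef_pos: [0.647, 0.0303, 0.0835]
tool_rot: [0.989, 0.148, 0.001, -0.001]
wrist_force: [-0.8, 4.6, 4.4]
width: 0.0147
finger_force: 30.0
```

```bash
python3 -c "
from st import *
lev('b')"
```

```text
t 38.3 [0.647  0.0303 0.0835] yaw 17.05 q7 -1.6 F [-0.8  4.6  4.4] M [1.07  0.18  0.334] w 0.0147
b th 1.278 r 0.0387 yaw-phi -2.8 | Ft(resist) 4.6 Fr 0.8 Mz 0.334 tq -0.511
```

>>> play_rows(moves="0 0 0 0 -0.1; 0 0 0 0 -0.1; 0 0 -0.7 0 -0.1; 0 0 -0.8 0 -0.1; 0 0 -0.8 -0.8 -0.1; 0 0 0 -1 -0.1; 0 0 0 -1 -0.1; 0 0 0 -0.95 -0.1; -0.7 -0.2 0 0 -0.1; -0.9 -0.22 0 0 -0.1; -0.9 -0.22 0 0 -0.1; -0.9 -0.22 0 0 -0.1; -0.9 -0.22 0 0 -0.1; -0.9 -0.22 0 0 -0.1; -0.9 -0.22 0 0 -0.1; -0.9 -0.22 0 0 -0.1; 0 0 0 0 -0.1")

```text
t: 40.42
eef_pos: [0.4806, -0.115, 0.1515]
tool_rot: [0.889, 0.457, -0.001, 0.0]
wrist_force: [0.6, -0.1, 0.5]
width: 0.0507
finger_force: 0.0
```

```bash
python3 -c "
from st import *
to(.4821,-.1099,.082,54.5)"
```

```text
t 40.425 [ 0.4806 -0.115   0.1515] yaw 54.4 q7 -0.73 F [ 0.6 -0.1  0.5] M [-0.044 -0.066 -0.026] w 0.0507
rel tool units [ 0.17 -0.06  2.32] turn -0.01
```

>>> play_rows(moves="0.17 -0.06 0.8 0 -0.1; 0 0 0.8 0 -0.1; 0 0 0.68 0 -0.1; 0 0 0 0 1; 0 0 0 0 1; 0 0 0 0 1; 0 0 0 0 1; 0.001 -0.058 0 0.25 1; 0.001 -0.058 0 0.25 1; 0.001 -0.058 0 0.25 1; 0.001 -0.058 0 0.25 1; 0.001 -0.058 0 0.25 1; 0.001 -0.058 0 0.25 1")

```text
t: 42.05
eef_pos: [0.4774, -0.1014, 0.084]
tool_rot: [0.941, 0.338, 0.001, 0.001]
wrist_force: [2.0, -3.1, -0.2]
width: 0.0149
finger_force: 30.0
```

```bash
python3 -c "
from st import *
lev('d')"
```

```text
t 42.05 [ 0.4774 -0.1014  0.084 ] yaw 39.51 q7 -1.04 F [ 2.  -3.1 -0.2] M [-0.673 -0.579  0.077] w 0.0149
d th 0.881 r 0.0369 yaw-phi -3.0 | Ft(resist) 3.7 Fr 0.6 Mz 0.077 tq -0.213
```

>>> play_rows(moves="0.001 -0.058 0 0.25 1; 0.001 -0.058 0 0.25 1; 0.001 -0.058 0 0.25 1; 0.001 -0.058 0 0.25 1; 0.001 -0.058 0 0.25 1")

```text
t: 42.68
eef_pos: [0.4728, -0.0947, 0.084]
tool_rot: [0.972, 0.233, 0.001, 0.001]
wrist_force: [4.2, -6.0, -1.4]
width: 0.0152
finger_force: 30.0
```

```bash
python3 -c "
from st import *
lev('d')"
```

```text
t 42.675 [ 0.4728 -0.0947  0.084 ] yaw 26.99 q7 -1.24 F [ 4.2 -6.  -1.4] M [-1.2   -0.805  0.094] w 0.0152
d th 1.103 r 0.0367 yaw-phi -2.8 | Ft(resist) 7.3 Fr -0.6 Mz 0.094 tq -0.362
```

>>> play_rows(moves="0.001 -0.058 0 0.25 1; 0.001 -0.058 0 0.25 1; 0.001 -0.058 0 0.25 1")

```text
t: 43.05
eef_pos: [0.4708, -0.0904, 0.084]
tool_rot: [0.986, 0.169, 0.001, 0.001]
wrist_force: [4.2, -7.5, -2.7]
width: 0.0148
finger_force: 30.0
```

```bash
python3 -c "
from st import *
lev('d')"
```

```text
t 43.05 [ 0.4708 -0.0904  0.084 ] yaw 19.47 q7 -1.36 F [ 4.2 -7.5 -2.7] M [-1.62  -0.919  0.215] w 0.0148
d th 1.231 r 0.0366 yaw-phi -3.0 | Ft(resist) 8.6 Fr -1.0 Mz 0.215 tq -0.528
```

>>> play_rows(moves="0 0 0 0 -0.1; 0 0 0 0 -0.1; 0 0 -0.7 0 -0.1; 0 0 -0.8 0 -0.1; 0 0 -0.8 0 -0.1; 0 0 -1 0 -0.1; 0 0 -1 0 -0.1; -1 0 0 0 -0.1; -1 0 0 0 -0.1; 0 0 0 0 -0.1; 0 0 0 0 -0.1")

```text
t: 44.42
eef_pos: [0.4133, -0.1084, 0.2126]
tool_rot: [0.985, 0.171, 0.0, 0.0]
wrist_force: [0.1, -0.9, -0.1]
width: 0.0509
finger_force: 0.0
```

Run:
```python
from cell import bot, viewer
import cv2,numpy as np
b=viewer.get_image("scene")["img"];a=viewer.get_image("top")["img"]
cv2.imwrite("pics/g3.png",np.hstack([cv2.resize(a[190:330,280:480],(420,294)),cv2.resize(b[180:310,260:440],(380,294))]))
```

```text
(no output)
```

View pics/g3.png

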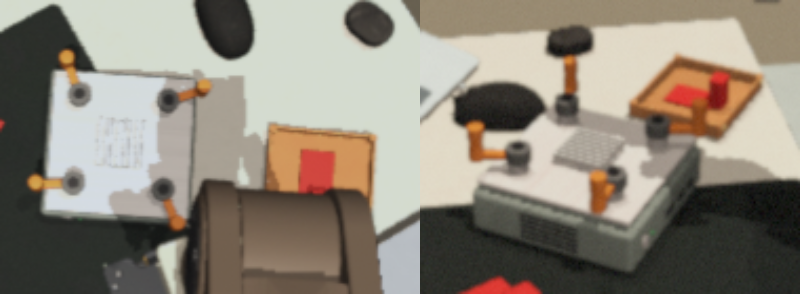

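The shim lies flat in the tray (red, in the scene view at about (700,95)). All four levers are turned as expected, the cover is down and the gripper is clear, so I'm handing the job in.

```bash
python3 -c "
from cell import bot
print(bot.finish_job())"
```

```text
the job is handed in; nothing more can be done
None
```

I handed the job in at about 44 s of the 72 s, but no verdict came back: the shim lies in the tray, all four levers were tightened crosswise in two rounds to about 0.51–0.53 N m, and the gripper is clear of everything.

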